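# Deburr a hanger lug: feed its tongue through the guard window and hold it home

## Robot

A 7-joint arm with a two-finger parallel gripper is mounted at the origin on a cart in front of the work surface, level with it; the furniture and walls round the work are solid. World frame = base frame: x ahead of the robot, y to its left, z up, the work surface at z = 0. Lengths are in mm, angles in rad, forces in N, time in s.
With the tool pointing down it reaches from about 350 to 900 mm from the base axis. Payload 8.1 kg.
Tool frame: the origin (TCP) lies between the finger pads, 19 mm behind the fingertips; this is the grasp point; z points along the fingers, y is the line along which they close (so a half turn about z gives the same grasp; the last joint's range is limited). The gripper opens to 85 mm and grips with 20 to 120 N. Pads are 22 mm wide; open, the fingers measure 114 mm over their backs; the gripper's body (76 mm by 85 mm) begins 54 mm behind the grasp point. The pads swing forward as they close: fully open they stand 13 mm farther back than shut.
Start: joints at [-1.294, 0.434, 0.025, 1.573, -0.012, 1.134, -0.075], TCP at [231.736, 580.464, 250.023] pointing down, gripper open.
Joint ranges: [-2.62, 2.62], [-0.44, 2.09], [-1.27, 1.32], [0.08, 2.57], [-1.32, 4.46], [0.12, 2], [-2.74, 2.74]. Speed limits (rad/s): [2.22, 2.22, 3.01, 3.01, 3.14, 3.14, 3.14].

## Interface

Orientations are given as [roll, pitch, yaw] about the fixed x, y, z axes, in that order (R = Rz(yaw) Ry(pitch) Rx(roll)).
In Python, from plant import get_obs, eyes, job gives the robot as it stands. The module is installed in compiled form; this text tells all that it offers.
- The arm moves only by the tool apply_moves, never from a script. Its arguments are lists of equal length, an entry for each row: "delta_pos": the shift along the world's x, y, z in cm, a list of three; "yaw": the turn about the world's z in rad. In form: {"delta_pos": [[dx, dy, dz], ...], "yaw": [yaw, ...]}. A call has 1 to 12 rows; each row shifts and turns the commanded pose from where the row before left it; what a row does not reach is not made up. A row lasts 1/10 s, in which the tool goes at most 50 mm and 8.59 degrees, less where a joint would pass 70% of its speed; a pose out of reach is approached as far as the arm can. A call with a gripper value outside its range is refused whole. "gripper" is the closure, from -1 (fully open) to 1 (shut), set as the call begins (left out, the last holds). The fingers move at their own pace and stop on an object; "squeeze" is the grip in N (left out, the last holds). Time passes only in rows, so rows that do not move let the fingers close. It gives the time, the measured TCP pose, the force, the opening and the grip force at its end, in the units of the state.
- get_obs(): the state, without advancing time (a new reading comes with each control period).
- eyes.read_camera(name): name is "side" or "top"; returns a dict with "img" (384x512x3 uint8, red, green, blue), "vertical_fov" (degrees; the focal length in pixels is half the picture's height over the tangent of half this angle, whatever the lens; pixels are square), "cx", "cy" (the principal point, pixels), "distortion" ([k1, k2, p1, p2, k3] as OpenCV has them; the pictures are not rectified), "cam_to_world" (4x4, takes a point from camera to world coordinates). Camera axes: x right, y down, z forward; pixel columns grow to the right and rows downward; lengths in mm; the calibration is good to about 2 mm. A picture is of the moment at which its call begins. There is no depth.
- job.hand_in(): hands the job in; it is judged then, once.
The state is a dict: "clock": time; "joint_positions": joint angles; "qvel": joint speeds; "joint_efforts": joint torques, N m; "tcp_pos": TCP position; "tcp_rot": TCP orientation; "contact_force": force on the tool from outside, world axes, zero at the start; "torque": the same for the moment, N m; "width": opening from 0.0 (shut) to 1.0 (fully open); "finger_force": force on a finger pad.
Only numpy, scipy, OpenCV 4.12 (cv2) and the standard library are available. Lean on these libraries where they do the work, as an engineer would, in place of code of your own. Each camera call takes 0.05 s, during which the arm holds its last target. There are 200 camera calls.

## Task

Slide the shutter of the bench deburring unit fully open, take the hanger lug with the single hole out of the wooden rack, and push its tongue straight down through the narrow guard window until its shoulders sit down on the guard plate. The sprung stop inside pushes it back up, so keep it gripped and held fully home: the job finishes while you are still holding it there. Leave the lug with two holes in the rack.

Things in the scene. Friction and masses are not known exactly. Their poses are not given: they have to be found in the camera images.
- deburrer: Bench deburring unit, fixed: grey box 130 (x) x 200 (y) mm, flat steel guard plate on top 115 mm above the bench; motor can and battery pack behind (+x, up to 98 mm high). Origin: middle of the underside; the front with the rocker switch looks to -x. Two shutter rails, 6 mm high, run along y on the guard plate 24 to 38 mm either side (x) of its middle line.
- window (a point): Centre of the guard window, level with the guard plate's upper face; axes as the deburrer's. A slot 54 mm long (y), 14 mm wide (x), 1.5 mm chamfer; a straight throat goes on to 24 mm deep. The sprung work stop's top lies 28 mm down inside; it takes about 4 N to start moving and 9 to 10 N when the lug is home (17 of its 20 mm travel).
- shutter_knob (a point): On the axis of the shutter's upright round black knob, 16 mm in diameter, 10 mm below the knob's top, 25 mm above the guard plate. The shutter is a 56 x 74 x 2.5 mm steel plate lying on the guard plate over the window.
- shutter (a joint): Shutter travel in m: 0 = window covered, 0.085 = fully open, towards the deburrer's +y (about 1.2 N of friction, stays where left). Only fully open does it clear the shoulders of a lug.
- work_stop (a joint): How far the sprung stop under the window is pushed down, in m: 0 = up, 0.017 when the lug's shoulders are down on the guard plate.
- rack: Fixed wooden rack block with two slots side by side along its y, 94 mm apart; 78 x 200 mm foot, top 56 mm above the bench. Origin at the middle of the underside. Either lug may be in either slot.
- lug_one_hole: The lug to deburr: T-shaped aluminium plate 10 mm thick (x), about 0.2 kg, ONE 18 mm hole. Tongue (down) 50 wide (y), 45 long; head above it 80 wide (y), 62 high; 107 in all. Origin: middle of the tongue's lower end, z up to the head. In the rack its shoulders rest on the rack's top. Grip the head across the 10 mm in its upper 35 mm, above the hole. Same either way round.
- shoulder (a point): On lug_one_hole: middle of the plane of the two shoulders under the head, 45 mm above the tongue's end.
- lug_two_holes: The other lug, same head, but TWO 12 mm holes and a tongue 60 mm wide, too wide for the window. Origin and axes as for the first. Stays in the rack.

How it is judged (in metres and radians):
On the way, in this order (a step that is already met when the one before it is completed fails the run):
1. the shutter is slid fully open (value of joint shutter above 0.078 m), for 0.2 s.
2. the lug with one hole is lifted clear of the rack (z of lug_one_hole in the frame of rack above 0.065 m), for 0.1 s.
3. its tongue has entered the guard window (z of shoulder in the frame of window below 0.035 m and horizontal distance between lug_one_hole and window below 0.005 m), for 0.1 s.
At the end, for the whole second after the job is handed in: One-hole lug upright (0.08 rad), centred in the window within 5 mm, shoulders within 3 mm of the guard plate, work stop over 13.5 mm down, at rest, head still gripped (TCP at most 10 mm above its top edge, over 3 N); shutter open over 75 mm; two-hole lug within 15 mm of its start (z of shoulder in the frame of window below 0.003 m and horizontal distance between shoulder and window below 0.005 m and angle between lug_one_hole's own z axis and vertical below 0.08 rad and value of joint work_stop above 0.0135 m and value of joint shutter above 0.075 m and contact force between the fingers and lug_one_hole above 3 N and z of the grasp point in the frame of lug_one_hole below 0.117 m and linear speed of lug_one_hole below 0.02 m/s and distance of lug_two_holes from where it was at the start of the episode below 0.015 m); the arm keeps its last pose, push and grip.
It fails at once if the lug with two holes is disturbed (distance of lug_two_holes from where it was at the start of the episode above 0.015 m or angle between lug_two_holes's own z axis and vertical above 0.3 rad).
It also fails if it takes over 48 s, if anything falls off the work surface, if the arm or the gripper's body presses on something with over 40 N, if the wrist force passes 120 N, or if a joint passes its speed limit or range.

## Working session

There is one attempt and no reset: what is moved stays moved. The work goes in short steps, Python scripts to look and compute and a tool call to move; the robot and the scene stay as the last step left them, time stands still between calls to the robot, and variables do not carry over. Pictures are saved under pics/ and viewed, at most 12 in all, crops included, and the job is handed in when it is done.

Besides the shell and the picture viewer there is one more tool, called after "Emit:" by a JSON object that holds its "op" and its "data", one argument or row to a line. apply_moves: Moves the arm, as the interface text tells. Its arguments: {"type":"object","properties":{"delta_pos":{"type":"array","items":{"type":"array","items":{"type":"number"}}},"yaw":{"type":"array","items":{"type":"number"}},"gripper":{"type":"number"},"squeeze":{"type":"number"}},"required":["delta_pos","yaw"]}

```bash
mkdir -p pics
cat > h.py <<'E'
import numpy as np, cv2, pickle
def load(n): return pickle.load(open(n+'.pkl','rb'))
def K(c):
    f=c['img'].shape[0]/2/np.tan(np.radians(c['vertical_fov'])/2)
    return np.array([[f,0,c['cx']],[0,f,c['cy']],[0,0,1.]])
def ray(c,px):
    p=cv2.undistortPoints(np.array([[px]],float),K(c),np.array(c['distortion'],float))[0,0]
    T=np.array(c['cam_to_world']); return T[:3,3],T[:3,:3]@np.array([p[0],p[1],1])
def atz(c,px,z):
    o,d=ray(c,px); return o+d*(z-o[2])/d[2]
def proj(c,P):
    T=np.linalg.inv(np.array(c['cam_to_world'])); P=np.atleast_2d(np.array(P,float))
    return cv2.projectPoints(P,cv2.Rodrigues(T[:3,:3])[0],T[:3,3].copy(),K(c),np.array(c['distortion'],float))[0][:,0]
def tri(obs):
    A=np.zeros((3,3));b=np.zeros(3)
    for c,px in obs:
        o,d=ray(c,px);d=d/np.linalg.norm(d);M=np.eye(3)-np.outer(d,d);A+=M;b+=M@o
    return np.linalg.solve(A,b)
E
python3 - <<'E'
from plant import get_obs,eyes
import pickle,cv2
for n in('side','top'):
    c=eyes.read_camera(n);pickle.dump(c,open(n+'.pkl','wb'))
    cv2.imwrite(f'pics/{n}0.png',cv2.resize(c['img'][...,::-1],(800,600),interpolation=cv2.INTER_CUBIC))
    print(n,c['vertical_fov'],c['cx'],c['cy'],c['distortion'],c['cam_to_world'])
print(get_obs())
E
```

```text
side 46.63020569795285 250.64747907037287 193.44309535840534 [-0.09149029  0.          0.          0.          0.        ] [[ 8.57391634e-01 -1.82063241e-01  4.81386084e-01  3.95393506e+01]
 [-5.14159155e-01 -2.61565005e-01  8.16837874e-01 -9.42227786e+02]
 [-2.28023972e-02 -9.47859021e-01 -3.17873129e-01  4.53369847e+02]
 [ 0.00000000e+00  0.00000000e+00  0.00000000e+00  1.00000000e+00]]
top 47.97917311065155 247.91715229180593 195.49629963410305 [-0.15756002  0.          0.          0.          0.        ] [[ 1.49053419e-02 -9.84643294e-01  1.73940835e-01  3.62632269e+02]
 [-9.99128246e-01 -2.14511697e-02 -3.58133400e-02 -1.16759181e+02]
 [ 3.89945994e-02 -1.73255391e-01 -9.84104664e-01  9.84843991e+02]
 [ 0.00000000e+00  0.00000000e+00  0.00000000e+00  1.00000000e+00]]
{'clock': 0.1, 'joint_positions': array([-1.29358343,  0.43515711,  0.02496803,  1.57402639, -0.01163552,
        1.13399883, -0.07509548]), 'qvel': array([ 9.39782457e-05, -1.10503341e-03, -2.18878665e-03, -2.17300742e-03,
       -1.94138109e-04,  9.98951053e-05,  1.70196024e-04]), 'joint_efforts': array([ 2.53421713e-03, -6.71753025e+01,  1.02787927e+00, -3.16899383e+01,
        1.58114982e-02,  7.22446493e-03, -1.83339091e-05]), 'tcp_pos': array([231.58819493, 580.03761208, 249.29414301]), 'tcp_rot': array([-3.14015129e+00,  9.69507719e-05,  2.76170473e+00]), 'contact_force': array([ 0.44492797, -0.74045483,  0.49070651]), 'torque': array([-0.05148434,  0.02377578, -0.03434662]), 'finger_force': 0.0, 'width': 0.9989106201803557}
```

View pics/side0.png

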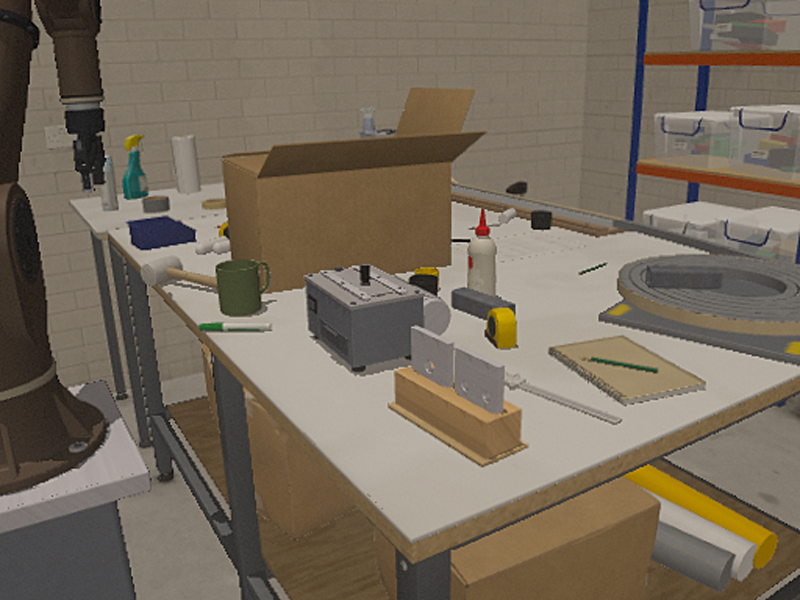

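View pics/top0.png

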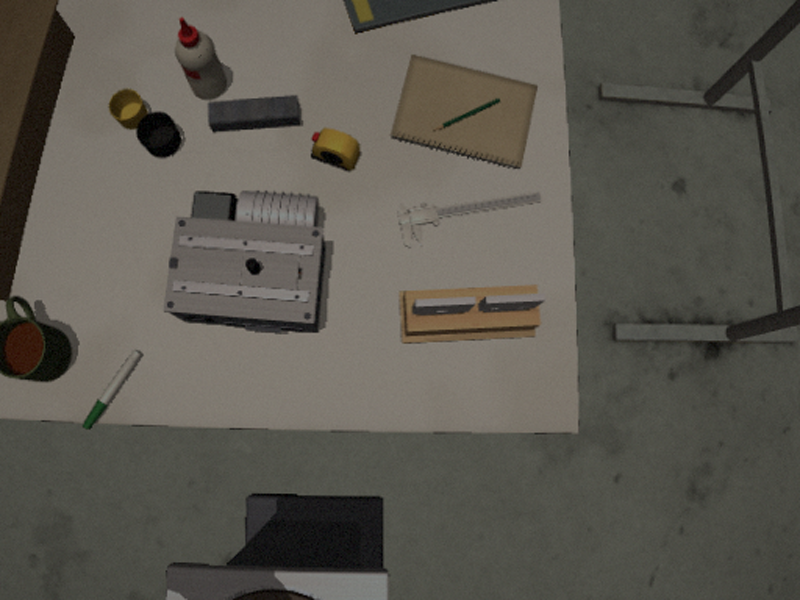

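Side view: the deburrer is at about (365,310) and the rack, with lugs at (432,358) and (480,380), is to its right. The top view shows the knob at (254,266) and the rack at (470,312). I'll enlarge both next.

Run:
```python
from h import *
def crop(n,x0,y0,w,h,s,out):
    im=load(n)['img'][y0:y0+h,x0:x0+w,::-1]
    im=cv2.resize(im,None,fx=s,fy=s,interpolation=cv2.INTER_CUBIC)
    im=cv2.convertScaleAbs(im,alpha=1.4)
    for i in range(0,w,10): cv2.line(im,(i*s,0),(i*s,6 if (x0+i)%50 else 16),(0,0,255),1)
    for i in range(0,h,10): cv2.line(im,(0,i*s),(6 if (y0+i)%50 else 16,i*s),(0,0,255),1)
    cv2.imwrite(f'pics/{out}.png',im)
crop('side',190,160,150,140,5-1,'side1') if 0 else crop('side',240,200,110,100,6,'side_rack')
crop('top',250,175,100,50,8,'top_rack')
crop('top',100,115,114,100,6,'top_deb')
```

```text
(no output)
```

View pics/side_rack.png

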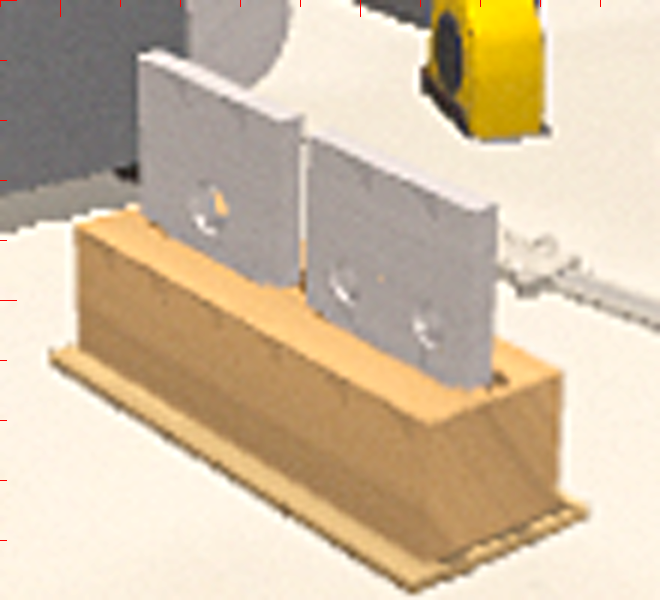

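View pics/top_rack.png

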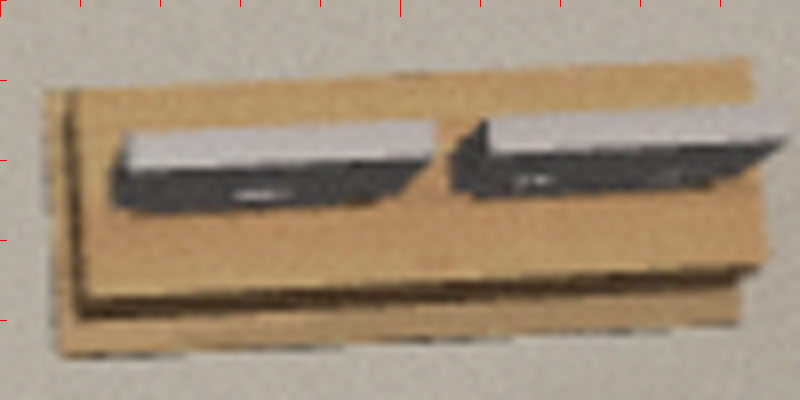

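View pics/top_deb.png

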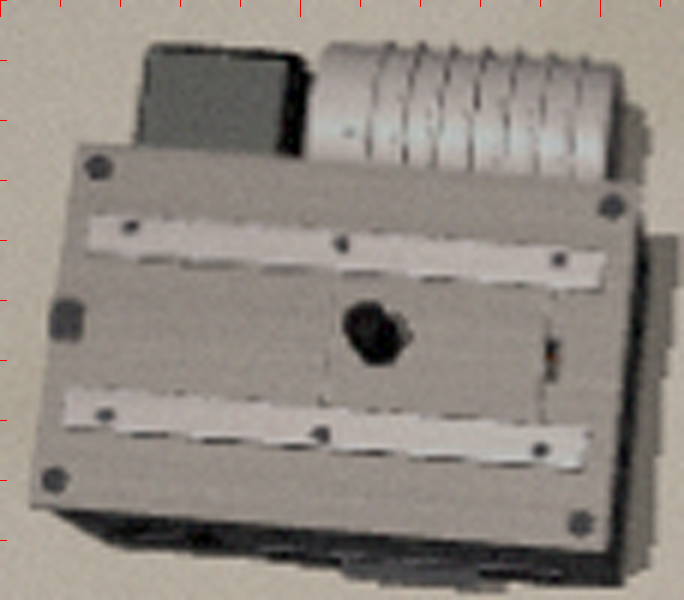

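The left lug, nearest the deburrer, has one hole at side-crop (210,208). The right lug has two. The knob's top is at about (368,320) in the top crop, and the shutter plate spans x=325..547 there.

Run:
```python
from h import *
t=load('top');s=load('side')
T=lambda x,y,o=(100,115),k=6:((x+.5)/k+o[0]-.5,(y+.5)/k+o[1]-.5)
R=lambda x,y:T(x,y,(250,175),8); S=lambda x,y:T(x,y,(240,200),6)
np.set_printoptions(precision=1,suppress=True)
print('plate corners',*[atz(t,T(*p),115) for p in((80,145),(637,182),(32,505),(608,550))])
c=np.mean([atz(t,T(*p),115) for p in((80,145),(637,182),(32,505),(608,550))],0);print('c',c)
for nm,a,b in(('railU',(90,235),(603,270)),('railL',(66,408),(586,447))):
    A,B=atz(t,T(*a),121),atz(t,T(*b),121);print(nm,A,B,np.arctan2(*( (B-A)[[0,1]]*[-1,1])[::1]) , np.degrees(np.arctan2((A-B)[0],(A-B)[1])))
print('knobtop',atz(t,T(368,320),150),'shutter edges',atz(t,T(325,350),117),atz(t,T(547,355),117))
print('lug1 top',*[atz(t,R(*p),118) for p in((130,132),(433,120),(130,170),(433,157))])
print('lug2 top',*[atz(t,R(*p),118) for p in((490,117),(785,105),(490,153),(787,140))])
print('rack top',*[atz(t,R(*p),56) for p in((75,92),(748,60),(82,300),(762,268))])
print('tri lug1',tri([(t,R(433,157)),(s,S(299,122))]),tri([(t,R(130,170)),(s,S(141,62))]))
```

```text
plate corners [631.8 138.6 115. ] [621.9 -58.6 115. ] [503.2 145.6 115. ] [492.1 -53.  115. ]
c [562.2  43.1 115. ]
railU [597.4 130.6 121. ] [588.3 -48.4 121. ] 3.0908924463937684 2.904907892771028
railL [536.1 134.4 121. ] [526.3 -44.8 121. ] 3.0871132717857286 3.1214386478547103
knobtop [562.1  26.6 150. ] shutter edges [559.1  46.6 117. ] [558.9 -30.  117. ]
lug1 top [ 525.9 -184.9  118. ] [ 530.8 -263.2  118. ] [ 516.  -184.9  118. ] [ 521.1 -263.1  118. ]
lug2 top [ 531.9 -278.1  118. ] [ 536.9 -356.2  118. ] [ 522.5 -278.   118. ] [ 527.6 -356.5  118. ]
rack top [ 548.4 -174.5   56. ] [ 562.  -363.1   56. ] [ 490.8 -177.    56. ] [ 503.2 -365.6   56. ]
tri lug1 [ 524.  -265.   116.6] [ 516.1 -185.   115.7]
```

Run:
```python
from h import *
t=load('top');s=load('side')
np.set_printoptions(precision=1,suppress=True)
for p in((235,285),(282,268),(452,262)): print('box foot side',p,atz(s,np.array(p)*.64,0))
for p in((10,300),(75,40)): print('top',p,atz(t,np.array(p)*.64,0),atz(t,np.array(p)*.64,180),atz(t,np.array(p)*.64,250))
b=atz(s,np.array((235,285))*.64,0)
for z in(150,180,200,220,250):print(z,proj(s,[b[0],b[1],z])/.64)
print('mug top',atz(t,np.array((20,348))*.64,90))
```

```text
box foot side (235, 285) [497.5 531.2   0. ]
box foot side (282, 268) [641.2 601.6   0. ]
box foot side (452, 262) [1008.5  404.9    0. ]
top (10, 300) [532.6 428.1   0. ] [501.5 328.5 180. ] [489.4 289.8 250. ]
top (75, 40) [978.8 380.1   0. ] [866.2 289.3 180. ] [822.4 254.  250. ]
150 [[228.8 219.8]]
180 [[227.5 206.3]]
200 [[226.7 197.3]]
220 [[225.9 188.1]]
250 [[224.6 174.3]]
mug top [450.3 355.8  90. ]
```

Emit:
{"op": "apply_moves", "data": {
  "delta_pos": [
    [1.1,-3.8,0],
    [1.1,-3.8,0],
    [1.1,-3.8,0],
    [1.1,-3.8,0],
    [1.1,-3.8,0],
    [1.1,-3.8,0],
    [2,-4,0],
    [2,-4,0],
    [2,-4,0],
    [2,-4,0],
    [2,-4,0],
    [1.4,-4,0]
  ],
  "yaw": [-0.1,-0.1,-0.1,-0.1,-0.1,-0.1,-0.1,-0.1,-0.1,-0.1,-0.1,-0.1],
  "gripper": -1,
  "squeeze": 30
}}

```text
clock: 1.3
tcp_pos: [412.5, 110.6, 250.1]
tcp_rot: [3.141, -0.0, 1.557]
contact_force: [0.8, 0.4, -0.6]
width: 1.002
finger_force: 0.0
```

Emit:
{"op": "apply_moves", "data": {
  "delta_pos": [
    [3.7,-2.1,0],
    [3.7,-2.1,0],
    [3.7,-2.1,0],
    [3.8,-2.1,0],
    [0,0,-2],
    [0,0,-3],
    [0,0,-3],
    [0,0,-2],
    [0,0,-0.6],
    [0,0,0],
    [0,0,0]
  ],
  "yaw": [-0.02,-0.02,0,0,0,0,0,0,0,0,0]
}}

```text
clock: 2.4
tcp_pos: [561.3, 28.4, 144.9]
tcp_rot: [3.14, -0.0, 1.522]
contact_force: [0.4, 0.7, 0.5]
width: 1.004
finger_force: 0.0
```

Run:
```python
from plant import get_obs,eyes
import cv2,numpy as np
a=eyes.read_camera('side')['img'][150:270,170:310,::-1]
cv2.imwrite('pics/knob.png',cv2.resize(a,None,fx=4,fy=4,interpolation=cv2.INTER_CUBIC))
o=get_obs();print(o['tcp_pos'],o['tcp_rot'],o['joint_positions'],o['contact_force'])
```

```text
[561.50273202  28.47758902 145.18613116] [ 3.13974803e+00 -3.78698218e-04  1.52179711e+00] [-0.50848975  0.4738084   0.50558847  1.88383762 -0.29711473  0.85637328
  0.09776807] [-0.11247734 -0.6753304  -0.13339359]
```

View pics/knob.png

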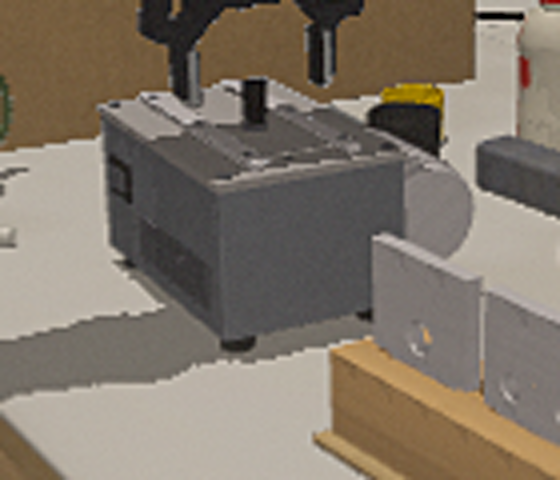

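The knob (255,100) stands between the open fingers, which are at (190,85) and (320,60). Closing now.

Emit:
{"op": "apply_moves", "data": {
  "delta_pos": [
    [0,-0.15,-0.2],
    [0,0,0],
    [0,0,0],
    [0,0,0],
    [0,0,0],
    [0,0,0],
    [0,0,0],
    [0,0,0]
  ],
  "yaw": [0,0,0,0,0,0,0,0],
  "gripper": 1
}}

```text
clock: 3.25
tcp_pos: [559.7, 27.1, 142.2]
tcp_rot: [-3.14, -0.0, 1.522]
contact_force: [-6.0, 0.8, 7.6]
width: 0.17
finger_force: 29.3
```

Emit:
{"op": "apply_moves", "data": {
  "delta_pos": [
    [-0.1,0.85,0],
    [0.05,0.85,0],
    [0.05,0.85,0],
    [0.05,0.85,0],
    [0.05,0.85,0],
    [0.05,0.85,0],
    [0.05,0.85,0],
    [0.05,0.85,0],
    [0.05,0.85,0],
    [0.05,0.85,0],
    [0,0,0],
    [0,0,0]
  ],
  "yaw": [0,0,0,0,0,0,0,0,0,0,0,0]
}}

```text
clock: 4.45
tcp_pos: [564.0, 102.6, 141.7]
tcp_rot: [-3.141, 0.01, 1.514]
contact_force: [-0.9, -28.0, 5.8]
width: 0.172
finger_force: 30.3
```

Run:
```python
from plant import get_obs,eyes
import cv2,numpy as np
a=eyes.read_camera('side')['img'][150:240,170:290,::-1]
b=eyes.read_camera('top')['img'][110:220,90:220,::-1]
f=lambda i:cv2.convertScaleAbs(cv2.resize(i,(396,396*i.shape[0]//i.shape[1]),interpolation=cv2.INTER_CUBIC),alpha=1.3)
A,B=f(a),f(b);o=np.zeros((max(len(A),len(B)),800,3),np.uint8);o[:len(A),:396]=A;o[:len(B),404:]=B
cv2.imwrite('pics/open.png',o)
o=get_obs();print(o['tcp_pos'],o['tcp_rot'],o['joint_positions'],o['contact_force'])
```

```text
[563.98557283 102.61028032 141.7199598 ] [-3.14099268  0.01026013  1.51371945] [-0.63746227  0.49797957  0.50735388  1.8558486  -0.29609915  0.86725921
 -0.04468161] [ -1.03191724 -28.33242755   5.33833897]
```

View pics/open.png

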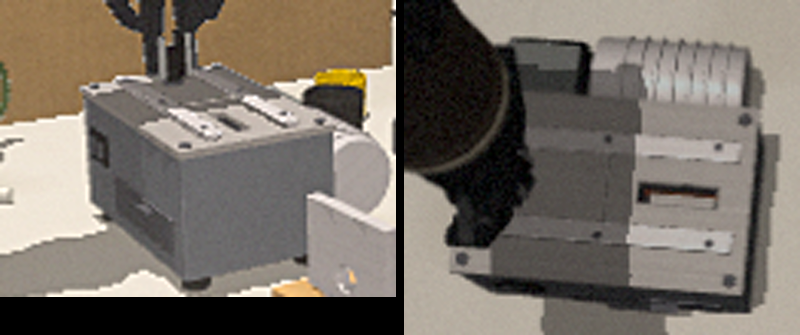

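The window is uncovered, at right-panel (638..718, 195), and the shutter's edge is near x=605. I'll convert those to positions.

Run:
```python
from h import *
t=load('top');np.set_printoptions(precision=1,suppress=True)
f=lambda x,y:((x-404+.5)/3.046+89.5,(y+.5)/3.046+109.5)
for n,p,z in(('winL',(638,192),115),('winR',(718,197),115),('edge',(605,195),117.5)):print(n,atz(t,f(*p),z))
```

```text
winL [560.5  20.6 115. ]
winR [558.2 -33.9 115. ]
edge [557.4  42.5 117.5]
```

Emit:
{"op": "apply_moves", "data": {
  "delta_pos": [
    [-0.1,-0.35,0],
    [0,-0.35,0],
    [0,0,0]
  ],
  "yaw": [0,0,0]
}}

```text
clock: 4.85
tcp_pos: [563.9, 102.2, 141.9]
tcp_rot: [3.14, 0.003, 1.519]
contact_force: [4.5, -9.7, 0.8]
width: 0.172
finger_force: 30.0
```

Emit:
{"op": "apply_moves", "data": {
  "delta_pos": [
    [0,0,0],
    [0,0,0],
    [0,0,0],
    [0,0,0],
    [0,0,1],
    [0,0,3],
    [0,0,4],
    [-1,-4,3],
    [-1,-4.5,0],
    [-1,-4.5,0],
    [-1,-4.5,0],
    [-1,-4.5,0]
  ],
  "yaw": [0,0,0,0,0,0,0,0.03,0.03,0.03,0.03,0],
  "gripper": -1
}}

```text
clock: 6.05
tcp_pos: [512.9, -115.8, 252.5]
tcp_rot: [3.14, -0.0, 1.643]
contact_force: [0.5, -0.5, 0.1]
width: 1.0
finger_force: 0.0
```

Emit:
{"op": "apply_moves", "data": {
  "delta_pos": [
    [0,-4.5,0],
    [0,-4.5,0],
    [0,0,0],
    [0,0,0]
  ],
  "yaw": [0,0,0,0]
}}

```text
clock: 6.45
tcp_pos: [513.1, -205.5, 252.0]
tcp_rot: [3.141, 0.0, 1.639]
contact_force: [-0.1, 0.9, 0.1]
width: 0.996
finger_force: 0.0
```

Run:
```python
from plant import get_obs,eyes
import cv2,numpy as np,pickle
c=eyes.read_camera('top');pickle.dump(c,open('top2.pkl','wb'))
d=eyes.read_camera('side');pickle.dump(d,open('side2.pkl','wb'))
im=c['img'][120:212,100:233,::-1]
im=cv2.convertScaleAbs(cv2.resize(im,None,fx=6,fy=6,interpolation=cv2.INTER_CUBIC),alpha=1.5)
cv2.imwrite('pics/win_top.png',im)
im=d['img'][155:255,185:315,::-1]
cv2.imwrite('pics/win_side.png',cv2.convertScaleAbs(cv2.resize(im,None,fx=6,fy=6,interpolation=cv2.INTER_CUBIC),alpha=1.2))
o=get_obs();print(o['tcp_pos'],o['tcp_rot'],o['clock'])
```

```text
[ 513.67852268 -202.96328144  251.60462338] [ 3.14147254e+00 -8.09301840e-04  1.64310603e+00] 6.55
```

View pics/win_top.png

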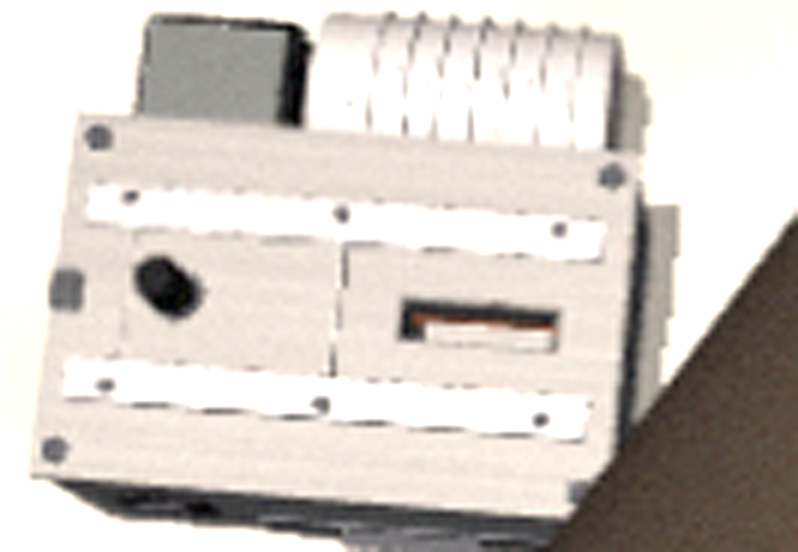

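View pics/win_side.png

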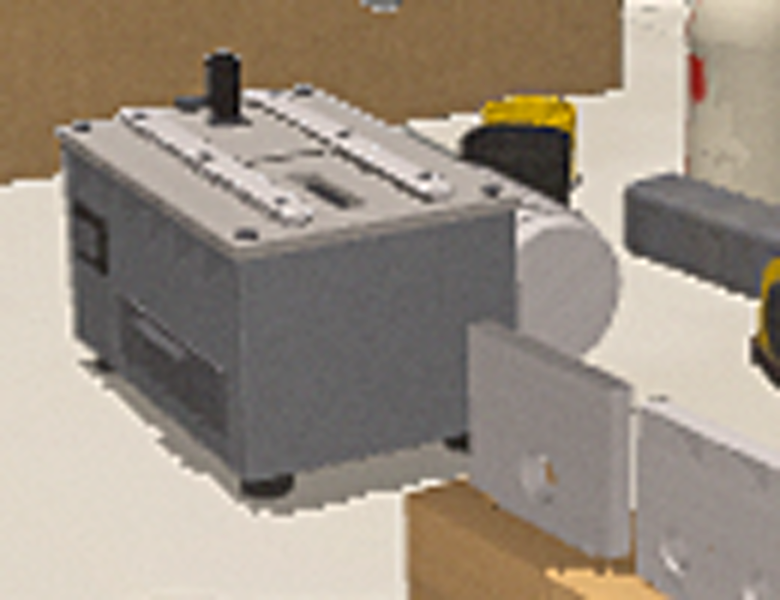

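The shutter is fully open. The window's outline in the top crop is (402,298), (560,310), (398,337), (558,350), and in the side crop it is centred at about (332,192). Next is the offset from lug to window.

Run:
```python
from h import *
t=load('top');s=load('side');np.set_printoptions(precision=1,suppress=True)
T=lambda x,y,o,k:((x+.5)/k+o[0]-.5,(y+.5)/k+o[1]-.5)
W=[atz(t,T(*p,(100,120),6),115) for p in((402,298),(560,310),(398,337),(558,350))];print(*W,'c',np.mean(W,0))
print('side win z115',atz(s,T(332,192,(185,155),6),115))
print('win tri',tri([(t,T(479.5,324,(100,120),6)),(s,T(332,192,(185,155),6))]))
# lug top face centre in side cam: four top corners
L=[T(*p,(240,200),6) for p in((141,60),(299,122),(155,50),(303,116))]
P=[atz(s,p,118) for p in L];print('side lug',*P,'c',np.mean(P,0))
kc=np.mean([atz(t,T(*p,(100,120),6),121) for p in((90,205),(603,240),(66,378),(586,417))],0);print('rails c',kc)
print('shutter edges',atz(t,T(125,300,(100,120),6),117.5),atz(t,T(338,305,(100,120),6),117.5))
```

```text
[567.8  20.7 115. ] [564.7 -34.  115. ] [554.   21.4 115. ] [550.6 -33.9 115. ] c [559.3  -6.4 115. ]
side win z115 [557.7 -10.9 115. ]
win tri [559.8  -6.4 113.4]
side lug [ 513.5 -188.5  118. ] [ 525.6 -267.9  118. ] [ 523.2 -182.8  118. ] [ 529.8 -264.3  118. ] c [ 523.  -225.9  118. ]
rails c [562.   42.9 121. ]
shutter edges [564.7 116.7 117.5] [564.3  42.3 117.5]
```

Emit:
{"op": "apply_moves", "data": {
  "delta_pos": [
    [0.8,-2.0,-2],
    [0,0,-4],
    [0,0,-4],
    [0,0,-3],
    [0,0,-1.7],
    [0,0,0],
    [0,0,0]
  ],
  "yaw": [-0.01,0,0,0,0,0,0]
}}

```text
clock: 7.25
tcp_pos: [522.0, -223.1, 104.9]
tcp_rot: [3.142, -0.0, 1.634]
contact_force: [0.4, 0.3, 0.4]
width: 1.0
finger_force: 0.0
```

Emit:
{"op": "apply_moves", "data": {
  "delta_pos": [
    [0,0,0],
    [0,0,0],
    [0,0,0],
    [0,0,0],
    [0,0,0],
    [0,0,0],
    [0,0,0],
    [0,0,0],
    [0,0,0],
    [0,0,0]
  ],
  "yaw": [0,0,0,0,0,0,0,0,0,0],
  "gripper": 1,
  "squeeze": 70
}}

```text
clock: 8.25
tcp_pos: [521.8, -224.4, 104.8]
tcp_rot: [3.141, 0.0, 1.632]
contact_force: [-0.1, 1.3, 5.2]
width: 0.103
finger_force: 68.4
```

Emit:
{"op": "apply_moves", "data": {
  "delta_pos": [
    [0,0,0.5],
    [0,0,1],
    [0,0,1],
    [0,0,1.5],
    [0,0,1.5],
    [0,0,2],
    [0,0,2],
    [0,0,2],
    [0,0,1],
    [0,0,0]
  ],
  "yaw": [0,0,0,0,0,0,0,0,0,0]
}}

```text
clock: 9.25
tcp_pos: [522.0, -224.6, 231.0]
tcp_rot: [3.139, 0.001, 1.632]
contact_force: [-0.5, -0.2, -3.2]
width: 0.106
finger_force: 68.4
```

Emit:
{"op": "apply_moves", "data": {
  "delta_pos": [
    [0.3,2,0],
    [0.3,2.5,0],
    [0.4,2.5,0],
    [0.5,2.5,0],
    [0.5,2.5,0],
    [0.5,2.5,0],
    [0.5,2.5,0],
    [0.3,2.5,0],
    [0.2,1.6,0],
    [0.09,0.66,0],
    [0,0,0],
    [0,0,0]
  ],
  "yaw": [-0.02,-0.02,-0.02,-0.02,-0.02,-0.018,0,0,0,0,0,0]
}}

```text
clock: 10.45
tcp_pos: [557.1, -8.1, 229.4]
tcp_rot: [-3.141, 0.001, 1.512]
contact_force: [0.6, -0.3, -2.2]
width: 0.104
finger_force: 68.3
```

Run:
```python
from plant import get_obs,eyes
from h import *
import pickle
from plant import get_obs
o=get_obs();print(o['tcp_pos'],o['tcp_rot'],o['contact_force'],o['clock'],o['width'])
d=eyes.read_camera('side');t=eyes.read_camera('top')
pickle.dump((d,t),open('over.pkl','wb'))
a=cv2.resize(d['img'][120:220,190:290,::-1],(396,396),interpolation=cv2.INTER_CUBIC)
b=cv2.resize(t['img'][120:220,110:210,::-1],(396,396),interpolation=cv2.INTER_CUBIC)
cv2.imwrite('pics/over.png',cv2.convertScaleAbs(np.hstack([a,b]),alpha=1.4))
```

```text
[557.0770335   -8.12400311 229.35191981] [-3.14144874e+00  8.13336818e-04  1.51221423e+00] [ 0.57839831 -0.33274606 -2.22829475] 10.45 0.10362141823666705
```

View pics/over.png

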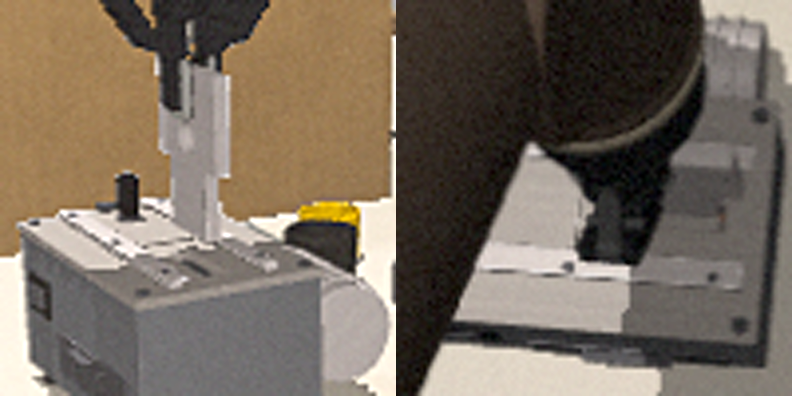

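The lug hangs over the window, with its tongue end at about (175..220, 230..243) in the left panel. I'll compare that with the projection expected for a centred lug.

Run:
```python
from h import *
d,t=pickle.load(open('over.pkl','rb'));np.set_printoptions(precision=1,suppress=True)
a=-0.055;R=np.array([[np.cos(a),-np.sin(a)],[np.sin(a),np.cos(a)]])
im=cv2.resize(d['img'][150:190,220:260,::-1],(600,600),interpolation=cv2.INTER_CUBIC)
for z,y,col in((135.5,25,(0,0,255)),(180.5,25,(0,255,0)),(115,28.5,(255,0,0))):
    h=5 if z>116 else 8.5
    q=[np.r_[R@[x,v]+[559.3,-6.4],z] for x,v in((-h,-y),(h,-y),(h,y),(-h,y))]
    p=proj(d,q);print(z,(p-[190,120])*3.96)
    cv2.polylines(im,[np.int32(((p-[220,150]+.5)*15))],True,col,1)
cv2.imwrite('pics/ov.png',im)
```

```text
135.5 [[206.2 241.6]
 [220.5 239.1]
 [185.2 220. ]
 [171.2 222.3]]
180.5 [[204.1 171.2]
 [218.6 168.9]
 [182.9 152.3]
 [168.7 154.4]]
115 [[204.6 275.5]
 [228.9 271. ]
 [188.7 248.1]
 [165.1 252.3]]
```

View pics/ov.png

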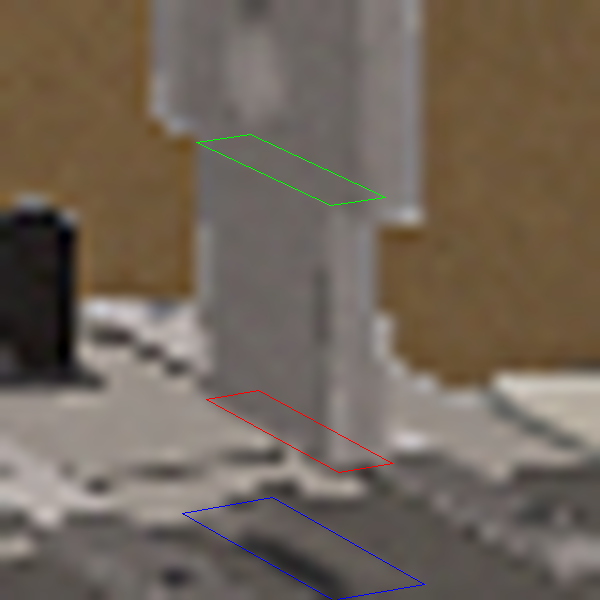

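Emit:
{"op": "apply_moves", "data": {
  "delta_pos": [
    [0.07,0.12,0],
    [0,0,-0.7],
    [0,0,-0.5],
    [0,0,-0.3],
    [0,0,-0.3],
    [0,0,-0.3],
    [0,0,-0.2],
    [0,0,-0.2],
    [0,0,0]
  ],
  "yaw": [0.004,0,0,0,0,0,0,0,0]
}}

```text
clock: 11.45
tcp_pos: [557.9, -5.4, 204.2]
tcp_rot: [-3.141, 0.0, 1.518]
contact_force: [0.6, -0.4, -2.7]
width: 0.106
finger_force: 68.3
```

Emit:
{"op": "apply_moves", "data": {
  "delta_pos": [
    [0,0,-0.4],
    [0,0,-0.4],
    [0,0,-0.4],
    [0,0,-0.4],
    [0,0,-0.2],
    [0,0,0],
    [0,0,0]
  ],
  "yaw": [0,0,0,0,0,0,0]
}}

```text
clock: 12.15
tcp_pos: [558.1, -5.5, 186.5]
tcp_rot: [3.142, 0.0, 1.518]
contact_force: [-0.6, 0.3, -2.7]
width: 0.112
finger_force: 68.3
```

Emit:
{"op": "apply_moves", "data": {
  "delta_pos": [
    [0,0,-0.4],
    [0,0,-0.3],
    [0,0,-0.3],
    [0,0,-0.3],
    [0,0,-0.3],
    [0,0,-0.3],
    [0,0,-0.3],
    [0,0,-0.1],
    [0,0,0],
    [0,0,0]
  ],
  "yaw": [0,0,0,0,0,0,0,0,0,0]
}}

```text
clock: 13.15
tcp_pos: [558.4, -5.5, 163.8]
tcp_rot: [3.141, -0.0, 1.518]
contact_force: [-1.5, 0.2, 7.2]
width: 0.1
finger_force: 69.9
```

Emit:
{"op": "apply_moves", "data": {
  "delta_pos": [
    [0,0,-0.2],
    [0,0,-0.2],
    [0,0,-0.1],
    [0,0,0],
    [0,0,0],
    [0,0,0]
  ],
  "yaw": [0,0,0,0,0,0]
}}

```text
clock: 13.75
tcp_pos: [558.7, -5.5, 163.5]
tcp_rot: [3.139, -0.004, 1.517]
contact_force: [-22.3, 2.5, 66.0]
width: 0.103
finger_force: 78.6
```

Run:
```python
from plant import get_obs,eyes
from h import *
d=eyes.read_camera('side')
o=get_obs();print(o['tcp_pos'],o['tcp_rot'],o['contact_force'],o['torque'],o['clock'],o['finger_force'])
cv2.imwrite('pics/home.png',cv2.convertScaleAbs(cv2.resize(d['img'][120:220,190:290,::-1],(600,600),interpolation=cv2.INTER_CUBIC),alpha=1.3))
```

```text
[558.73756513  -5.52787145 163.51533865] [ 3.13867167 -0.00372756  1.51740892] [-20.25141242   3.29255033  65.6469071 ] [0.41424489 5.17546718 0.0337812 ] 13.8 78.62828493118286
```

Emit:
{"op": "apply_moves", "data": {
  "delta_pos": [
    [0,0,0.2],
    [0,0,0.1],
    [0,0,0],
    [0,0,0],
    [0,0,0]
  ],
  "yaw": [0,0,0,0,0]
}}

```text
clock: 14.3
tcp_pos: [558.6, -5.5, 163.7]
tcp_rot: [3.14, -0.002, 1.518]
contact_force: [-8.5, 0.9, 30.8]
width: 0.102
finger_force: 73.2
```

View pics/home.png

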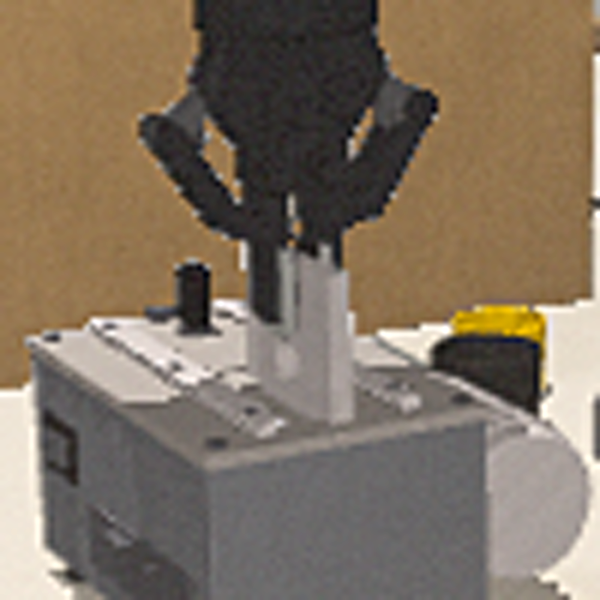

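The shoulders sit on the plate around (305,415), the shutter is open with its knob at (192,295), and the lug is held down with about 31 N. Handing in.

```bash
python3 -c "
from plant import job
print(job.hand_in())"
```

```text
the job is handed in; nothing more can be done
None
```

I handed the job in at about 14.3 s, with the shutter fully open and the one-hole lug gripped and held home in the window at about 31 N; the two-hole lug was left in the rack, and no verdict came back.

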